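# Plug gauge home, mirror flap held at balance

## Task

Ready the ring viewer for its check picture: put the blue plug gauge from the bench into the viewer's blue-marked slot, fully home and upright, and let go. Then grip the orange bar of the tilted mirror flap and swing it up to its balance point, upright, without letting it go over to the other side, and finish while still gripping the bar and holding the flap still there. Leave the other gauges and things on the bench where they are.

Things in the scene. Friction and masses are not known exactly. Their poses are not given: they have to be found in the camera images.
- blue_gauge (a point): Centre (40 mm above its foot, on its axis) of the blue plug gauge, loose, 0.12 kg, standing upright on the bench at the start. 80 mm tall: brass spigot 20 mm dia (lowest 30 mm, foot chamfered), collar 34 mm dia and 6 mm thick above it (30 to 36 mm up), round handle 24 mm dia above that (36 to 80 mm up); collar and handle are blue. z axis: up along the gauge. Grip it by the handle, about 60 mm above its foot.
- blue_mouth (a point): Centre of the mouth of the blue-marked slot (level with the top of its block): a fixed white block 52 x 52 x 40 mm with a blue frame round its top and a blind vertical hole 25 mm dia, 34 mm deep, chamfered 2 mm. Home, the spigot is in the hole and the collar rests on the block, so the gauge's centre is 10 mm above the mouth.
- slot_blue: The block of the blue-marked slot; origin at the centre of its underside, 40 mm below the mouth; it stands on the viewer's plate. The four slot blocks (blue, green, red, yellow frames, in an order that changes) stand in a row along the viewer's x axis, 56 mm apart; the red and yellow ones hold their gauges, the green one is empty.
- viewer: The ring viewer: fixed grey base plate 260 x 310 x 12 mm (x, y, z), origin at the centre of its underside on the bench. Its x axis points away from the robot (turned by up to 0.2 rad), y to the left. Row of slots at y = -90 mm, mirror flap at y = +80 mm, between two black cheeks whose tops are 102 mm above the bench.
- flap (a joint): Angle of the mirror flap (rad). 0: upright, the balance point. Positive: leaning along the viewer's +x, away from the robot; it rests at about +0.7 on its stop at the start; the other stop is at -0.7. Gravity makes it fall to either side; its hinge is nearly free, flap about 0.35 kg (varies).
- flap_bar (a point): Middle of the flap's orange bar: round, 12 mm dia, 112 mm long, parallel to the hinge (viewer's y), 160 mm from the hinge axis. Two 8 mm posts, 100 mm apart, carry it 42 mm beyond the edge of the mirror panel (110 mm wide, 8 mm thick), so fingers fit on both sides of the bar and it can be gripped across from above at any flap angle.
- flap_hinge (a point): Point on the flap's hinge axis under the middle of the bar, 50 mm above the bench. With the flap at balance the bar's middle is 160 mm straight above it.
- red_gauge (a point): Centre of the red plug gauge, like the blue one but red, standing in the red slot. Leave alone.
- yellow_gauge (a point): Centre of the yellow plug gauge, like the blue one but yellow, standing in the yellow slot. Leave alone.
- ring_a: Loose brass ring lying on the bench, 48 mm outer dia, 6 mm high; origin: centre of its underside. Leave alone.
- ring_b: Second brass ring, same as the first. Leave alone.
- caliper: Digital caliper lying on the bench, 200 mm long along its x axis, 12 mm thick; origin: middle of its beam, on the bench. Leave alone.
- bottle: Clear bottle with a blue cap, 56 mm dia, 130 mm tall; origin: centre of its foot. Leave alone.
- ring_tray: Blue tray of brass rings, 160 x 120 x 30 mm; origin: centre of its underside. Leave alone.
Not all that is in view belongs to the job. Of the things that look like the part that bears blue_gauge, take the one that is farthest from the robot's base at the start.

How it is judged:
By the outcome, as a careful person would: the job done as asked, in the order asked, and still so for the second after the job is handed in, while the arm keeps its last pose, push and grip.
It also fails if it takes over 51 s, if anything falls off the work surface, if the arm or the gripper's body presses on something with over 40 N, if the wrist force passes 120 N, or if a joint passes its speed limit or range.

## Robot

A 6-joint arm with a two-finger parallel gripper is mounted at the origin on the work surface. World frame = base frame: x ahead of the robot, y to its left, z up, the work surface at z = 0. Lengths are in m, angles in rad, forces in N, time in s.
With the tool pointing down it reaches from about 0.35 to 0.975 m from the base axis. Payload 4.9 kg.
Tool frame: the origin (TCP) lies at the very end of the fingers, on their centre line; the grasp point (between the pads) lies 19 mm behind it; z points along the fingers, y is the line along which they close (so a half turn about z gives the same grasp; the last joint's range is limited). The gripper opens to 85 mm and grips with 20 to 120 N. Pads are 22 mm wide; open, the fingers measure 114 mm over their backs; the gripper's body (76 mm by 85 mm) begins 54 mm behind the grasp point. The pads swing forward as they close: fully open they stand 13 mm farther back than shut.
Start: joints at [1.019, 0.053, 1.613, -0, 1.476, -0.119], TCP at [0.262, 0.567, 0.231] pointing down, gripper open.
Joint ranges: [-3.01, 3.01], [-1.01, 2.22], [0.06, 2.58], [-1.02, 4.17], [0.09, 2.62], [-3.14, 3.14]. Speed limits (rad/s): [2.57, 2.57, 3.14, 3.14, 3.14, 3.14].

## Interface

Orientations are given as a rotation vector (axis times angle).
In Python, from station import * gives the robot as it stands.
- The arm moves only by the shell command python3 -m crank 'ROWS' [OPENING] [FORCE]. ROWS is JSON, a list of rows, each an object with "offset": the shift along the tool's x, y, z in m, a list of three; "twist": the turn, a rotation vector about the tool's x, y, z in degrees, a list of three. In form: [{"offset": [x, y, z], "twist": [rx, ry, rz]}, ...]. A call has 1 to 20 rows; each row is the pose to reach, as a shift and turn from the pose commanded when the call began, along the tool's axes at that moment; what a row does not reach only later rows make up. A row lasts 1/8 s, in which the tool goes at most 62.5 mm and 10.7 degrees, less where a joint would pass 70% of its speed; a pose out of reach is approached as far as the arm can. A call with a gripper value outside its range is refused whole. OPENING is the opening, from 0 (shut) to 1 (fully open), set as the call begins (- or left out, the last holds). The fingers move at their own pace and stop on an object; FORCE is the grip in N (left out, the last holds). Time passes only in rows, so rows that repeat a pose let the fingers close. It gives the time, the measured TCP pose, the force, the opening and the grip force at its end, in the units of the state.
- get_obs(): the state, without advancing time (a new reading comes with each control period).
- get_image(name): name is "scene" or "side" or "wrist"; returns the picture (400x640x3 uint8, red, green, blue); there is no depth.
- get_calibration(name): a dict with "intrinsics" (3x3 intrinsics, pixels), "world_from_camera" (4x4, takes a point from camera to world coordinates); the wrist camera has in their place "tool_from_camera" (4x4, takes a point from camera to tool coordinates, whose origin is the TCP and whose axes are the flange's). Camera axes: x right, y up, looking along -z (the intrinsics and any distortion apply to the point x, -y, -z); pixel columns grow to the right and rows downward; lengths in m; the calibration is good to about 2 mm. A picture is of the moment at which its call begins: read the wrist's pose just before it. get_calibration takes no time and is no camera call.
- finish_job(): hands the job in; it is judged then, once.
Trained networks look in the newest picture that a camera, given by its name, has taken for a name from the list of things; names that differ only in an ending like _2 or _b are one class to them, and where a whole thing is asked for, a point or a joint stands for the part that bears it (a point fixed in the world has none). Each returns a list of dicts, best first, with "confidence" (0 to 1); they miss things now and then, are a little off and sometimes report something else, mostly with a low value. They report only what shows in the picture. A call takes as long as a camera call. They do not tell look-alikes from the thing itself.
- cut_out(query, camera): "region" (400x640 bool, what is visible of it) and "rect" ([centre column, centre row, width, height] in pixels, round what is visible of it).
The state is a dict: "t": time; "q": joint angles; "dq": joint speeds; "effort": joint torques, N m; "tool_pos": TCP position; "tool_rot": TCP orientation; "contact_force": force on the tool from outside, world axes, zero at the start; "wrist_torque": the same for the moment, N m; "opening": finger opening in m; "grip_force": force on a finger pad.
Only numpy, scipy, OpenCV 4.12 (cv2) and the standard library are available. Lean on these libraries where they do the work, as an engineer would, in place of code of your own. Each camera call takes 0.05 s, during which the arm holds its last target. There are 200 camera calls.

## Working session

There is one attempt and no reset: what is moved stays moved. The work goes in short steps, Python scripts to look and compute and a shell command to move; the robot and the scene stay as the last step left them, time stands still between calls to the robot, and variables do not carry over. Pictures are saved under pics/ and viewed, at most 10 in all, crops included, and the job is handed in when it is done.

```bash
mkdir -p pics; ls; python3 - <<'E'
from station import *
import cv2,numpy as np
o=get_obs(); print(o)
ims=[get_image(n) for n in("scene","side")]
for n,i in zip(("scene","side"),ims):
    cv2.imwrite(f"pics/{n}0.png",i[:,:,::-1])
    c=get_calibration(n); print(n,np.round(c["intrinsics"],1).tolist(),np.round(c["world_from_camera"],3).tolist(), [k for k in c])
    for q in("blue_gauge","flap_bar","slot_blue","viewer","flap"):
        try: print(q,[(round(d["confidence"],2),np.round(d["rect"]).tolist()) for d in cut_out(q,n)])
        except Exception as e: print(q,e)
print(get_calibration("wrist"))
E
```

```text
pics
{'t': 0.0, 'q': array([ 1.01899844e+00,  5.33863981e-02,  1.61433712e+00, -2.21460738e-05,
        1.47602093e+00, -1.19023785e-01]), 'dq': array([-6.75921975e-04, -1.61412232e-03, -4.32978851e-05,  4.57612543e-04,
        8.49660772e-04, -6.91511379e-05]), 'effort': array([ 2.39480774e-03, -3.93650222e+01, -3.70191729e+01,  7.90890749e-05,
        6.76621363e-03,  1.64208154e-05]), 'tool_pos': array([0.26179565, 0.56681387, 0.23001897]), 'tool_rot': array([-0.67435608, -3.06765693,  0.00320238]), 'contact_force': array([ 0.46556546, -0.03127355,  0.03326018]), 'wrist_torque': array([-0.00611338, -0.04247307, -0.00399897]), 'grip_force': 0.0, 'opening': 0.0853391944231773}
scene [[447.1, 0.0, 318.6], [0.0, 447.1, 200.8], [0.0, 0.0, 1.0]] [[-0.241, -0.628, 0.74, 1.512], [0.97, -0.174, 0.168, 0.19], [0.023, 0.758, 0.652, 0.997], [0.0, 0.0, 0.0, 1.0]] ['intrinsics', 'world_from_camera']
blue_gauge [(0.69, [283.0, 200.0, 14.0, 22.0]), (0.63, [247.0, 200.0, 10.0, 19.0]), (0.61, [264.0, 187.0, 9.0, 21.0])]
flap_bar [(0.63, [392.0, 223.0, 39.0, 11.0]), (0.35, [330.0, 230.0, 9.0, 18.0])
[... 514 characters left out ...]
 (0.31, [388.0, 357.0, 89.0, 78.0])]
slot_blue [(0.6, [330.0, 216.0, 24.0, 18.0])]
viewer [(0.7, [293.0, 203.0, 118.0, 90.0])]
flap [(0.89, [277.0, 181.0, 42.0, 45.0])]
{'intrinsics': array([[283.22099128,   0.        , 315.83559033],
       [  0.        , 283.22099128, 199.21134102],
       [  0.        ,   0.        ,   1.        ]]), 'tool_from_camera': array([[ 3.14921816e-04,  9.57167896e-01,  2.89533281e-01,
         7.24496147e-02],
       [ 9.99999341e-01, -6.21204040e-04,  9.65950977e-04,
        -1.82371742e-04],
       [ 1.10443651e-03,  2.89532785e-01, -9.57167460e-01,
        -1.42505458e-01],
       [ 0.00000000e+00,  0.00000000e+00,  0.00000000e+00,
         1.00000000e+00]])}
```

```bash
python3 - <<'E'
import cv2
a=cv2.imread("pics/scene0.png")[150:320,220:450];b=cv2.imread("pics/side0.png")[130:320,200:430]
cv2.imwrite("pics/a.png",cv2.resize(a,(0,0),fx=3.4,fy=3.4,interpolation=cv2.INTER_CUBIC));cv2.imwrite("pics/b.png",cv2.resize(b,(0,0),fx=3.1,fy=3.1,interpolation=cv2.INTER_CUBIC))
E
```

```text
(no output)
```

View pics/a.png

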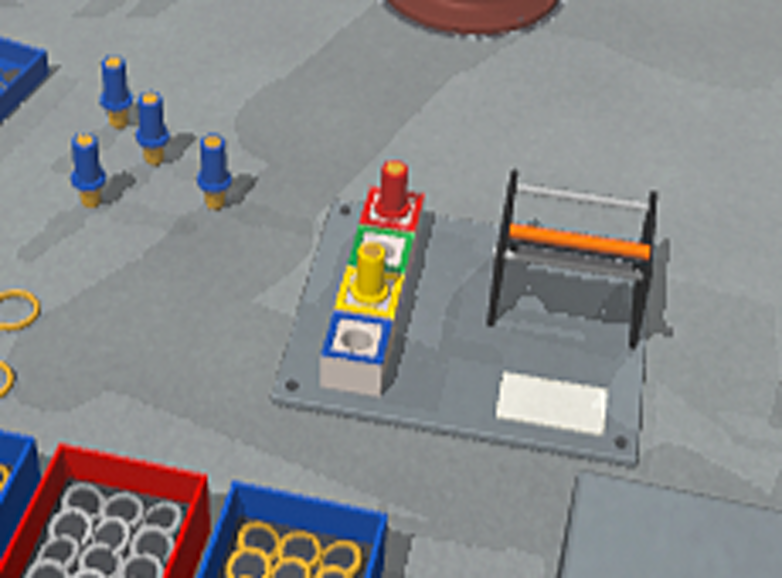

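View pics/b.png

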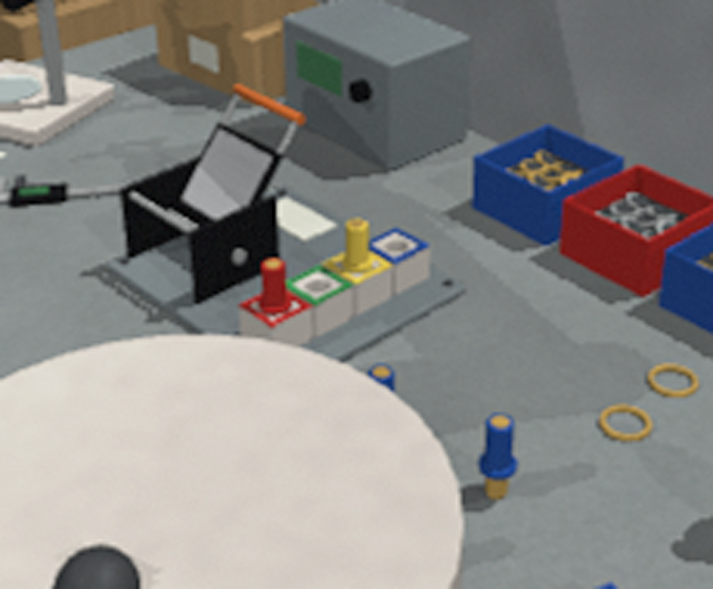

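Scene crop: four blue look-alike gauges at left (tops at about (113,62), (150,98), (85,140), (213,142) in the crop). The slots run red, green, yellow, blue, with the blue one nearest that camera at (357,338). The orange bar runs from (510,230) to (650,253). Side crop: blue slot at (400,243), bar from (237,90) to (302,120), and a gauge at (498,420).

```bash
cat > h.py <<'E'
from station import *
import numpy as np, cv2
from scipy.spatial.transform import Rotation as R
def cam(n,o=None):
    c=get_calibration(n)
    if n!="wrist": return np.array(c["intrinsics"]),np.array(c["world_from_camera"])
    T=np.eye(4);T[:3,:3]=R.from_rotvec(o["tool_rot"]).as_matrix();T[:3,3]=o["tool_pos"]
    return np.array(c["intrinsics"]),T@np.array(c["tool_from_camera"])
def ray(C,p):
    K,T=C;d=np.linalg.inv(K)@[p[0],p[1],1];d=T[:3,:3]@[d[0],-d[1],-d[2]];return T[:3,3],d/np.linalg.norm(d)
def onz(C,p,z):
    o,d=ray(C,p);return o+d*(z-o[2])/d[2]
def tri(l):
    A=0;b=0;rs=[ray(*x) for x in l]
    for o,d in rs: P=np.eye(3)-np.outer(d,d);A=A+P;b=b+P@o
    x=np.linalg.solve(A,b);return x,max(np.linalg.norm(np.cross(x-o,d)) for o,d in rs)
def proj(C,X):
    K,T=C;c=T[:3,:3].T@(np.asarray(X)-T[:3,3]);p=K@[c[0],-c[1],-c[2]];return p[:2]/p[2]
def tool(o,X): # world point in tool axes rel. TCP
    return R.from_rotvec(o["tool_rot"]).as_matrix().T@(np.asarray(X)-o["tool_pos"])
E
python3 - <<'E'
from h import *
S,D=cam("scene"),cam("side")
a=lambda u,v:(u/3.4+220-.35,v/3.4+150-.35); b=lambda u,v:(u/3.1+200-.35,v/3.1+130-.35)
for t in((113,62),(150,98),(85,140),(213,142)): 
    x=onz(S,a(*t),.08);print("g",x.round(3),np.hypot(*x[:2]).round(3))
for n,p,q in(("blue",(357,338),(400,243)),("green",(385,250),(320,286)),("bar+y?",(510,234),(237,90)),("bar",(650,253),(302,120)),
  ("gA",(213,142),(500,420)),("gB",(85,140),(500,420)),("redtop",(395,168),(273,265)),("yeltop",(372,248),(357,225))):
    x,e=tri([(S,a(*p)),(D,b(*q))]);print(n,x.round(4),round(e,4))
    if n=="bar+y?":print(tri([(S,a(*p)),(D,b(302,120))]))
print("bar swapped",tri([(S,a(650,253)),(D,b(237,90))]))
E
```

```text
g [ 0.363 -0.305  0.08 ] 0.474
g [ 0.409 -0.249  0.08 ] 0.479
g [ 0.487 -0.287  0.08 ] 0.565
g [ 0.457 -0.17   0.08 ] 0.488
blue [0.6455 0.0133 0.0539] 0.0026
green [0.5313 0.0114 0.0503] 0.0037
bar+y? [0.5813 0.1529 0.1837] 0.0371
(array([0.60909368, 0.12840395, 0.17054526]), np.float64(0.0008104009829545002))
bar [0.6323 0.2106 0.1594] 0.0411
gA [ 0.485  -0.2178  0.0664] 0.0571
gB [ 0.4876 -0.2875  0.0804] 0.0008
redtop [0.4734 0.0078 0.1008] 0.0012
yeltop [0.5838 0.0109 0.1018] 0.002
bar swapped (array([0.60246421, 0.23882134, 0.17071176]), np.float64(0.0014124245004140485))
```

Gauge tops triangulate to 80 mm and the mouth to about 52 mm, both as expected. The farthest look-alike is at (0.487, -0.287), 0.565 m from the base; the other three are under 0.49 m. I'll move to a view over the viewer.

```bash
python3 -m crank '[{"offset":[-0.06,-0.037,-0.012],"twist":[0,0,-3]},{"offset":[-0.11,-0.07,-0.024],"twist":[0,0,-6]},{"offset":[-0.16,-0.1,-0.036],"twist":[0,0,-9]},{"offset":[-0.21,-0.13,-0.048],"twist":[0,0,-12]},{"offset":[-0.26,-0.16,-0.06],"twist":[0,0,-15]},{"offset":[-0.31,-0.19,-0.07],"twist":[0,0,-18]},{"offset":[-0.36,-0.22,-0.08],"twist":[0,0,-21]},{"offset":[-0.41,-0.25,-0.09],"twist":[0,0,-24.8]},{"offset":[-0.46,-0.285,-0.1],"twist":[0,0,-24.8]},{"offset":[-0.493,-0.309,-0.1],"twist":[0,0,-24.8]},{"offset":[-0.493,-0.309,-0.1],"twist":[0,0,-24.8]},{"offset":[-0.493,-0.309,-0.1],"twist":[0,0,-24.8]}]' 1 40
python3 - <<'E'
from h import *
o=get_obs();im=get_image("wrist");cv2.imwrite("pics/w1.png",im[:,:,::-1])
print(o["t"],o["tool_pos"],o["tool_rot"],np.abs(o["dq"]).max())
W=cam("wrist",o)
for n,X in(("blue",(.6455,.0133,.052)),("g",(.487,-.287,.08)),("bar",(.606,.184,.17))):print(n,proj(W,X))
for q in("blue_gauge","slot_blue","flap_bar"):print(q,[(round(d["confidence"],2),np.round(d["rect"],1).tolist()) for d in cut_out(q,"wrist")])
E
```

```text
t: 2.1
tool_pos: [0.5798, 0.0805, 0.3312]
tool_rot: [0.0, -3.141, -0.001]
contact_force: [-0.8, 0.4, -0.8]
opening: 0.0854
grip_force: 0.0
2.1 [0.57979841 0.08047005 0.33115255] [ 1.83535401e-04 -3.14110559e+00 -7.46746934e-04] 0.022059322574799766
blue [273.58706764 206.01076264]
g [36.32027913 97.60273158]
bar [408.50756322 205.41298505]
blue_gauge [(0.9, [134.8, 80.5, 48.8, 28.0]), (0.73, [27.8, 8.0, 51.9, 16.0]), (0.7, [56.4, 98.4, 61.1, 26.7]), (0.57, [70.4, 38.0, 59.6, 30.1]), (0.5, [274.8, 204.1, 39.3, 39.5]), (0.28, [4.2, 187.8, 8.3, 23.7]), (0.2, [261.2, 89.1, 27.0, 19.2])]
slot_blue [(0.95, [272.9, 202.6, 38.1, 35.5]), (0.43, [404.0, 159.5, 114.0, 110.2])]
flap_bar [(0.87, [399.9, 158.5, 117.9, 109.4])]
```

View pics/w1.png

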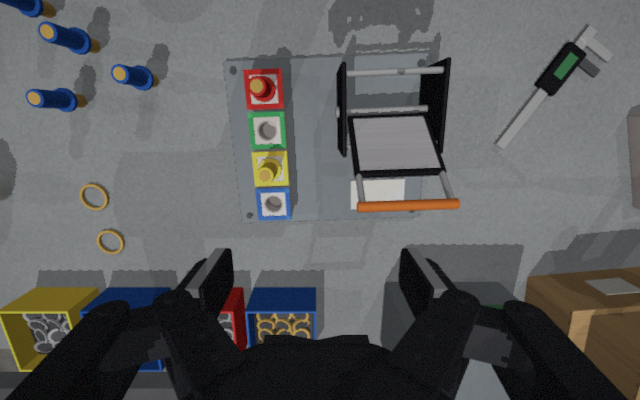

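The wrist view agrees with the triangulation: blue slot at (273,203), farthest gauge's top near (37,98), and bar from (358,206) to (460,204). Next I refine these by colour.

```bash
python3 - <<'E'
from h import *
o=get_obs();W,S,D=cam("wrist",o),cam("scene"),cam("side")
I={"w":cv2.imread("pics/w1.png"),"s":cv2.imread("pics/scene0.png"),"d":cv2.imread("pics/side0.png")};C={"w":W,"s":S,"d":D}
def comp(n,h0,h1,box,smin=130,vmin=60):
    h=cv2.cvtColor(I[n],cv2.COLOR_BGR2HSV);m=cv2.inRange(h,(h0,smin,vmin),(h1,255,255));k=np.zeros_like(m);x0,y0,x1,y1=box;k[y0:y1,x0:x1]=m[y0:y1,x0:x1];return k
def rect(k):
    p=cv2.findNonZero(k);return cv2.minAreaRect(p),len(p)
def quadc(k): # projective centre of hull quad
    hl=cv2.convexHull(cv2.findNonZero(k));e=.02
    while True:
        q=cv2.approxPolyDP(hl,e*cv2.arcLength(hl,True),True)
        if len(q)<=4:break
        e*=1.15
    q=q[:,0].astype(float);l=lambda a,b:np.cross([*a,1],[*b,1]);x=np.cross(l(q[0],q[2]),l(q[1],q[3]));return x[:2]/x[2],q
B=lambda cx,cy,r:(cx-r,cy-r,cx+r,cy+r)
cs=[]
for n,cx,cy,r in(("w",273,203,24),("s",325,250,13),("d",330,208,13)):
    k=comp(n,105,125,B(cx,cy,r));c,q=quadc(k);cs.append((C[n],c));print("blue",n,c.round(1),onz(C[n],c,.052).round(4))
    if n=="w":
        w=np.array([onz(W,p,.052)[:2] for p in q]);print(w.round(4).tolist())
print("blue tri",tri(cs),tri(cs[:2]),tri([cs[0],cs[2]]),tri(cs[1:]))
c,q=quadc(comp("w",50,80,B(267,130,24)));print("green w",onz(W,c,.052).round(4)); 
E={}
for n,box in(("w",(350,190,470,220)),("s",(360,210,420,232)),("d",(265,150,305,175))):
    k=comp(n,5,16,box,150,100);(c,s,a),N=rect(k);bp=cv2.boxPoints(((c),s,a));
    d=bp-np.array(c);i=np.argmax(s); v,u=np.linalg.svd(cv2.findNonZero(k)[:,0]-np.array(c),full_matrices=False)[1:];u=u[0]*(1 if u[0][0]>0 else -1)
    L=max(s)/2;E[n]=(np.array(c)-u*L,np.array(c)+u*L,np.array(c));print(n,N,np.round(E[n],1).tolist())
for i,j in((0,0),(1,1),(2,2)):
    # wrist left = -y ; scene left = -y; side left=+y
    jd={0:1,1:0,2:2}[i]
    print("bar",tri([(W,E["w"][i]),(S,E["s"][i]),(D,E["d"][jd])]),tri([(W,E["w"][i]),(D,E["d"][jd])])[0])
for t in((36,98),):
    print("gtop w",onz(W,t,.08), tri([(W,t),(S,(85/3.4+219.65,140/3.4+149.65)),(D,(500/3.1+199.65,420/3.1+129.65))]))
E
```

```text
blue w [273.3 203.7] [0.642  0.0137 0.052 ]
[[0.6657, 0.0393], [0.6675, -0.01], [0.6182, -0.0119], [0.6165, 0.0374]]
blue s [324.8 248.8] [0.6406 0.0151 0.052 ]
blue d [327. 209.] [0.6397 0.0118 0.052 ]
blue tri (array([0.64125934, 0.01406538, 0.05143827]), np.float64(0.001346502245224136)) (array([0.64156826, 0.0146017 , 0.05317729]), np.float64(0.0006855942315001328)) (array([0.64205884, 0.01371985, 0.05036118]), np.float64(0.0004975661968232331)) (array([0.64057015, 0.0141686 , 0.05104032]), np.float64(0.0010372591972412223))
green w [0.5301 0.0097 0.052 ]
w 983 [[357.9, 206.9], [459.0, 203.1], [408.4, 205.0]]
s 173 [[369.8, 217.1], [410.4, 223.6], [390.1, 220.4]]
d 85 [[274.7, 157.5], [297.3, 168.5], [286.0, 163.0]]
bar (array([0.60708378, 0.12719334, 0.17226165]), np.float64(0.0025834373964393987)) [0.60864701 0.12730774 0.16996716]
bar (array([0.6010484 , 0.23956161, 0.17363514]), np.float64(0.0019983891875486196)) [0.60052226 0.23985824 0.17440636]
bar (array([0.60440172, 0.18346503, 0.17270017]), np.float64(0.0011333102181610092)) [0.60526433 0.18401001 0.1713985 ]
gtop w [ 0.48809912 -0.2873431   0.08      ] (array([ 0.4878498 , -0.28729187,  0.08028417]), np.float64(0.0008987885770822847))
```

```bash
python3 -m crank '[{"offset":[0.014,-0.056,0.02],"twist":[0,0,0]},{"offset":[0.028,-0.112,0.04],"twist":[0,0,0]},{"offset":[0.042,-0.168,0.06],"twist":[0,0,0]},{"offset":[0.056,-0.224,0.08],"twist":[0,0,0]},{"offset":[0.07,-0.28,0.1],"twist":[0,0,0]},{"offset":[0.084,-0.336,0.12],"twist":[0,0,0]},{"offset":[0.092,-0.368,0.15],"twist":[0,0,0]},{"offset":[0.092,-0.368,0.18],"twist":[0,0,0]},{"offset":[0.092,-0.368,0.18],"twist":[0,0,0]},{"offset":[0.092,-0.368,0.18],"twist":[0,0,0]}]'
python3 - <<'E'
from h import *
o=get_obs();im=get_image("wrist");cv2.imwrite("pics/w2.png",im[:,:,::-1])
W=cam("wrist",o);print(o["tool_pos"],o["tool_rot"],proj(W,(.488,-.2873,.08)))
p=proj(W,(.488,-.2873,.08)).astype(int)
h=cv2.cvtColor(im,cv2.COLOR_RGB2HSV);m=cv2.inRange(h,(15,100,100),(32,255,255));n,l,s,c=cv2.connectedComponentsWithStats(m)
for i in range(1,n):
    if s[i][4]>40: print(s[i],c[i].round(1),onz(W,c[i],.08).round(4))
E
```

```text
t: 3.55
tool_pos: [0.4889, -0.2876, 0.1527]
tool_rot: [-0.002, 3.14, -0.002]
contact_force: [-0.2, 0.6, 0.9]
opening: 0.085
grip_force: 0.0
[ 0.48892553 -0.28758112  0.15269515] [-2.14705136e-03  3.14015766e+00 -1.71145015e-03] [317.42327368 207.1464309 ]
[279  19  22  26 461] [289.5  31.9] [ 0.3637 -0.3065  0.08  ]
[357  93  22  23 377] [367.2 104.2] [ 0.4098 -0.2517  0.08  ]
[458 160  20  20 309] [467.4 169.6] [ 0.4573 -0.1722  0.08  ]
[305 198  19  18 265] [314.4 206.2] [ 0.4872 -0.2897  0.08  ]
[ 584  269   56   53 1419] [611.8 294.1] [ 0.5681 -0.0276  0.08  ]
[284 293  38  33 376] [302.5 308.6] [ 0.5842 -0.3004  0.08  ]
```

```bash
python3 -m crank '[{"offset":[0.001,-0.0015,0.04],"twist":[0,0,0]},{"offset":[0.001,-0.0015,0.08],"twist":[0,0,0]},{"offset":[0.001,-0.0015,0.11],"twist":[0,0,0]},{"offset":[0.001,-0.0015,0.11],"twist":[0,0,0]},{"offset":[0.001,-0.0015,0.11],"twist":[0,0,0]}]' && python3 -m crank '[{"offset":[0,0,0],"twist":[0,0,0]},{"offset":[0,0,0],"twist":[0,0,0]},{"offset":[0,0,0],"twist":[0,0,0]},{"offset":[0,0,0],"twist":[0,0,0]},{"offset":[0,0,0],"twist":[0,0,0]},{"offset":[0,0,0],"twist":[0,0,0]}]' 0 50
```

```text
t: 4.22
tool_pos: [0.4887, -0.2902, 0.0438]
tool_rot: [-0.001, 3.139, -0.004]
contact_force: [0.5, -0.5, 0.2]
opening: 0.0855
grip_force: 0.0
t: 4.97
tool_pos: [0.4873, -0.2895, 0.0418]
tool_rot: [-0.0, 3.141, -0.0]
contact_force: [-0.7, 1.4, 5.0]
opening: 0.0231
grip_force: 48.8
```

```bash
python3 -m crank '[{"offset":[0,0,-0.03],"twist":[0,0,0]},{"offset":[0,0,-0.08],"twist":[0,0,0]},{"offset":[-0.015,0.03,-0.12],"twist":[0,0,0]},{"offset":[-0.035,0.07,-0.15],"twist":[0,0,0]},{"offset":[-0.06,0.12,-0.15],"twist":[0,0,0]},{"offset":[-0.085,0.17,-0.15],"twist":[0,0,-1]},{"offset":[-0.11,0.22,-0.15],"twist":[0,0,-2]},{"offset":[-0.135,0.265,-0.15],"twist":[0,0,-2.4]},{"offset":[-0.15,0.295,-0.14],"twist":[0,0,-2.4]},{"offset":[-0.1544,0.3035,-0.11],"twist":[0,0,-2.4]},{"offset":[-0.1544,0.3035,-0.09],"twist":[0,0,-2.4]},{"offset":[-0.1544,0.3035,-0.09],"twist":[0,0,-2.4]},{"offset":[-0.1544,0.3035,-0.09],"twist":[0,0,-2.4]},{"offset":[-0.1544,0.3035,-0.09],"twist":[0,0,-2.4]}]'
python3 - <<'E'
from h import *
o=get_obs();w=get_image("wrist");s=get_image("scene");d=get_image("side")
print(o["tool_pos"],o["tool_rot"],o["grip_force"])
for n,i in(("w3",w),("s3",s),("d3",d)):cv2.imwrite(f"pics/{n}.png",i[:,:,::-1])
S,D,W=cam("scene"),cam("side"),cam("wrist",o)
p=proj(S,(.642,.014,.08)).astype(int);q=proj(D,(.642,.014,.08)).astype(int);print(p,q)
f=lambda i,p:cv2.resize(i[p[1]-35:p[1]+35,p[0]-35:p[0]+35],(380,380),interpolation=cv2.INTER_CUBIC)
print("scale",380/70)
cv2.imwrite("pics/c3.png",np.hstack([f(s,p),f(d,q)])[:,:,::-1])
E
```

```text
t: 6.72
tool_pos: [0.6423, 0.0134, 0.133]
tool_rot: [-0.064, 3.138, -0.001]
contact_force: [0.0, 0.3, -1.3]
opening: 0.0228
grip_force: 49.2
[0.64231478 0.01336085 0.13300463] [-6.44405609e-02  3.13824901e+00 -6.13848160e-04] 49.228625893592834
[324 242] [327 201]
scale 5.428571428571429
```

View pics/c3.png

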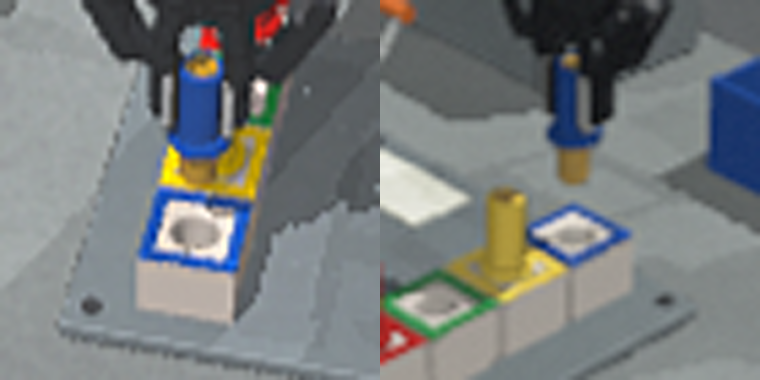

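View pics/w3.png

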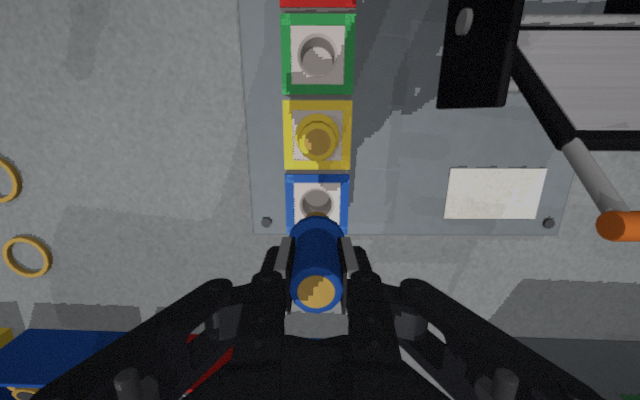

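The wrist, scene and side views show the gauge upright in the grip and centred over the blue slot (mouth at wrist (317,203), handle at column 317). A quick numeric alignment check comes next.

```bash
python3 - <<'E'
from h import *
o=get_obs();S,D,W=cam("scene"),cam("side"),cam("wrist",o);k=70/380
s=lambda u,v:(289+u*k-.4,207+v*k-.4);d=lambda u,v:(292+u*k-.4,166+v*k-.4)
print("foot",onz(S,s(196,181),.092),onz(D,d(194,182),.092),tri([(S,s(196,181)),(D,d(194,182))]))
print("top",tri([(S,s(203,64)),(D,d(190,60))]))
print("mouth",onz(S,s(194,231),.052),onz(D,d(198,233),.052))
im=cv2.imread("pics/w3.png");h=cv2.cvtColor(im,cv2.COLOR_BGR2HSV);m=cv2.inRange(h,(105,130,60),(125,255,255))
print("rows@L",[np.flatnonzero(m[:,c])[[0]] for c in(295,300,335,342)], "cols",np.flatnonzero(m[205])[[0,-1]])
print("edge top",onz(W,(318,174.5),.052),"L/R",onz(W,(np.flatnonzero(m[205])[0]-.5,205),.052),onz(W,(np.flatnonzero(m[205])[-1]+.5,205),.052))
print("handle top",onz(W,(316.5,292),.174),"green c",onz(W,(318,54),.052),"yellow frame",onz(W,(317.3,98),.052),onz(W,(317.5,170),.052))
E
```

```text
foot [0.64428044 0.01428212 0.092     ] [0.63823868 0.0087338  0.092     ] (array([0.64175643, 0.01331237, 0.08888865]), np.float64(0.0005237585728760071))
top (array([0.64029836, 0.01456966, 0.17165644]), np.float64(0.00028819286351838987))
mouth [0.64218478 0.01400872 0.052     ] [0.64440024 0.01165996 0.052     ]
rows@L [array([174]), array([174]), array([174]), array([174])] cols [286 347]
edge top [0.61609861 0.0134163  0.052     ] L/R [ 0.64290591 -0.0123263   0.052     ] [0.6407391  0.03893154 0.052     ]
handle top [0.63982872 0.01311935 0.174     ] green c [0.52889236 0.00957575 0.052     ] yellow frame [0.5583994  0.01035549 0.052     ] [0.61246571 0.01285726 0.052     ]
```

```bash
python3 -m crank '[{"offset":[0,0,0.02],"twist":[0,0,0]},{"offset":[0,0,0.035],"twist":[0,0,0]},{"offset":[0,0,0.045],"twist":[0,0,0]},{"offset":[0,0,0.055],"twist":[0,0,0]},{"offset":[0,0,0.063],"twist":[0,0,0]},{"offset":[0,0,0.067],"twist":[0,0,0]},{"offset":[0,0,0.067],"twist":[0,0,0]},{"offset":[0,0,0.067],"twist":[0,0,0]}]'
```

```text
t: 7.88
tool_pos: [0.6418, 0.014, 0.0647]
tool_rot: [-0.066, 3.14, -0.0]
contact_force: [0.3, -0.1, -1.0]
opening: 0.0228
grip_force: 49.1
```

```bash
python3 -m crank '[{"offset":[0,0,0.001],"twist":[0,0,0]},{"offset":[0,0,0.0015],"twist":[0,0,0]},{"offset":[0,0,0.0015],"twist":[0,0,0]},{"offset":[0,0,0.0015],"twist":[0,0,0]}]'; python3 - <<'E'
from station import *
o=get_obs();print(o["tool_pos"],o["contact_force"])
E
```

```text
t: 8.38
tool_pos: [0.6419, 0.0141, 0.0639]
tool_rot: [-0.066, 3.14, -0.0]
contact_force: [-2.5, 0.7, 5.8]
opening: 0.0227
grip_force: 49.5
[0.64188522 0.01407226 0.06390897] [-2.45991165  0.67679236  5.78067859]
```

```bash
python3 -m crank '[{"offset":[0,0,0],"twist":[0,0,0]},{"offset":[0,0,0],"twist":[0,0,0]},{"offset":[0,0,0],"twist":[0,0,0]},{"offset":[0,0,0],"twist":[0,0,0]},{"offset":[0,0,-0.02],"twist":[0,0,0]},{"offset":[0,0,-0.06],"twist":[0,0,0]},{"offset":[0,0,-0.12],"twist":[0,0,0]},{"offset":[0,0,-0.18],"twist":[0,0,0]},{"offset":[0,0,-0.24],"twist":[0,0,0]},{"offset":[0,0,-0.24],"twist":[0,0,0]},{"offset":[0,0,-0.24],"twist":[0,0,0]}]' 1
python3 - <<'E'
from h import *
o=get_obs();w=get_image("wrist");s=get_image("scene");d=get_image("side")
print(o["tool_pos"],o["tool_rot"])
for n,i in(("w4",w),("s4",s),("d4",d)):cv2.imwrite(f"pics/{n}.png",i[:,:,::-1])
f=lambda i,p:cv2.resize(i[p[1]-35:p[1]+35,p[0]-35:p[0]+35],(380,380),interpolation=cv2.INTER_CUBIC)
cv2.imwrite("pics/c4.png",np.hstack([f(s,(324,242)),f(d,(327,201))])[:,:,::-1])
E
```

```text
t: 9.75
tool_pos: [0.6414, 0.0141, 0.3039]
tool_rot: [-0.066, 3.139, -0.0]
contact_force: [0.1, -0.1, -0.6]
opening: 0.0853
grip_force: 0.0
[0.64141799 0.01408672 0.30387946] [-6.58573677e-02  3.13947856e+00 -2.93971753e-04]
```

View pics/c4.png

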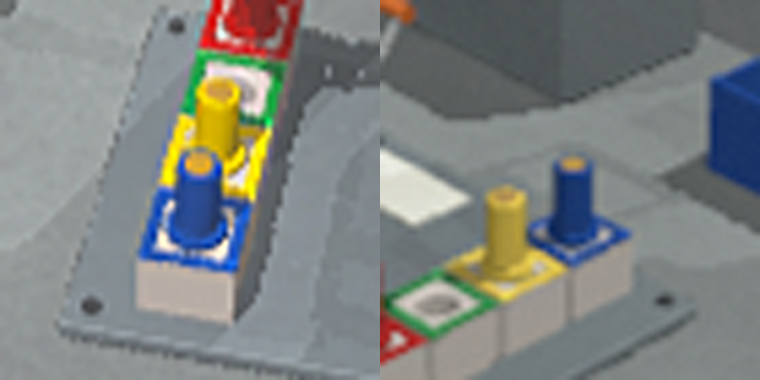

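The gauge is home and upright in the blue slot; its top matches the yellow one's height in both views. Now over to the bar.

```bash
python3 -m crank '[{"offset":[0.003,0.02,0],"twist":[0,0,10]},{"offset":[0.006,0.04,0],"twist":[0,0,20]},{"offset":[0.01,0.06,0.005],"twist":[0,0,30]},{"offset":[0.014,0.08,0.01],"twist":[0,0,40]},{"offset":[0.018,0.1,0.015],"twist":[0,0,50]},{"offset":[0.021,0.12,0.02],"twist":[0,0,60]},{"offset":[0.024,0.14,0.03],"twist":[0,0,70]},{"offset":[0.027,0.155,0.035],"twist":[0,0,80]},{"offset":[0.03,0.171,0.044],"twist":[0,0,90]},{"offset":[0.03,0.171,0.044],"twist":[0,0,90]},{"offset":[0.03,0.171,0.044],"twist":[0,0,90]},{"offset":[0.03,0.171,0.044],"twist":[0,0,90]}]'
python3 - <<'E'
from h import *
o=get_obs();w=get_image("wrist");cv2.imwrite("pics/w5.png",w[:,:,::-1])
W=cam("wrist",o);print(o["tool_pos"],o["tool_rot"],R.from_rotvec(o["tool_rot"]).as_matrix().round(3).tolist(),o["q"].round(2))
h=cv2.cvtColor(w,cv2.COLOR_RGB2HSV);m=cv2.inRange(h,(5,150,100),(16,255,255))
n,l,s,c=cv2.connectedComponentsWithStats(m)
for i in range(1,n):
    if s[i][4]>60:print(s[i])
i=1+np.argmax(s[1:,4])
for r in range(s[i][1]+4,s[i][1]+s[i][3]-3,10):
    cc=np.flatnonzero(l[r]==i);print(r,cc[[0,-1]],onz(W,(cc.mean(),r),.172).round(4))
E
```

```text
t: 11.4
tool_pos: [0.6046, 0.1831, 0.259]
tool_rot: [2.174, 2.268, 0.0]
contact_force: [-0.4, 0.6, -0.1]
opening: 0.0854
grip_force: 0.0
[0.60459171 0.18306412 0.2590201 ] [2.17352194e+00 2.26796809e+00 1.17212615e-04] [[-0.043, 0.999, 0.0], [0.999, 0.043, -0.0], [-0.0, 0.0, -1.0]] [ 0.18  0.05  1.57 -0.    1.52  0.13]
[ 308  138   14  129 1629]
142 [308 321] [0.6024 0.234  0.172 ]
152 [309 321] [0.6031 0.2261 0.172 ]
162 [309 321] [0.6034 0.218  0.172 ]
172 [309 321] [0.6038 0.2098 0.172 ]
182 [309 321] [0.6041 0.2013 0.172 ]
192 [309 321] [0.6045 0.1927 0.172 ]
202 [309 321] [0.6049 0.1839 0.172 ]
212 [309 321] [0.6052 0.1749 0.172 ]
222 [309 320] [0.6052 0.1657 0.172 ]
232 [309 320] [0.6056 0.1563 0.172 ]
242 [309 320] [0.606  0.1467 0.172 ]
252 [309 320] [0.6064 0.1369 0.172 ]
262 [309 320] [0.6068 0.1268 0.172 ]
```

View pics/w5.png

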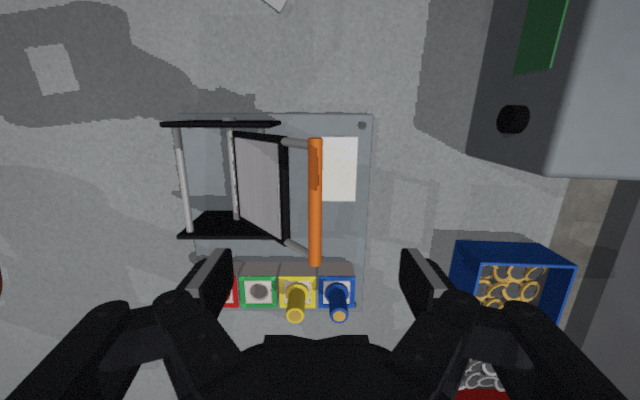

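Bar runs (315,138)–(315,267) in the wrist picture, centred between the fingers and parallel to the pads. Descend and grip.

```bash
python3 -m crank '[{"offset":[0,0,0.04],"twist":[0,0,0]},{"offset":[0,0,0.08],"twist":[0,0,0]},{"offset":[0,0,0.105],"twist":[0,0,0]},{"offset":[0,0,0.105],"twist":[0,0,0]},{"offset":[0,0,0.105],"twist":[0,0,0]}]' && python3 -m crank '[{"offset":[0,0,0],"twist":[0,0,0]},{"offset":[0,0,0],"twist":[0,0,0]},{"offset":[0,0,0],"twist":[0,0,0]},{"offset":[0,0,0],"twist":[0,0,0]},{"offset":[0,0,0],"twist":[0,0,0]},{"offset":[0,0,0],"twist":[0,0,0]},{"offset":[0,0,0],"twist":[0,0,0]}]' 0 40
python3 - <<'E'
from h import *
o=get_obs();print(o)
E
```

```text
t: 12.08
tool_pos: [0.6053, 0.1836, 0.1555]
tool_rot: [2.173, 2.266, 0.003]
contact_force: [-0.0, 0.4, 0.2]
opening: 0.0852
grip_force: 0.0
t: 12.95
tool_pos: [0.6036, 0.1837, 0.1541]
tool_rot: [-2.174, -2.267, 0.002]
contact_force: [-5.3, -1.2, 4.8]
opening: 0.0108
grip_force: 39.2
{'t': 12.95, 'q': array([1.77444363e-01, 1.25071845e-01, 1.66749771e+00, 9.58627668e-05,
       1.35088636e+00, 1.35439252e-01]), 'dq': array([ 0.00057233, -0.00113259,  0.00110654, -0.00066266,  0.00015786,
        0.00110362]), 'effort': array([ -0.52967537, -38.65762711, -35.70959687,  -0.08278377,
        -1.44861896,  -0.04404424]), 'tool_pos': array([0.60364306, 0.18366184, 0.15406008]), 'tool_rot': array([-2.17351125, -2.26673484,  0.00227945]), 'contact_force': array([-5.27206411, -1.18421075,  4.80639044]), 'wrist_torque': array([-0.09451906,  0.86066968, -0.03136869]), 'grip_force': 39.2340624332428, 'opening': 0.010813349115501691}
```

```bash
python3 -m crank '[{"offset":[0,-0.003,-0.0025],"twist":[0,0,0]},{"offset":[0,-0.0062,-0.005],"twist":[0,0,0]},{"offset":[0,-0.0127,-0.0097],"twist":[0,0,0]},{"offset":[0,-0.0194,-0.014],"twist":[0,0,0]},{"offset":[0,-0.0264,-0.018],"twist":[0,0,0]},{"offset":[0,-0.0335,-0.0217],"twist":[0,0,0]},{"offset":[0,-0.0335,-0.0217],"twist":[0,0,0]},{"offset":[0,-0.0335,-0.0217],"twist":[0,0,0]}]'
```

```text
t: 13.95
tool_pos: [0.5714, 0.1824, 0.1764]
tool_rot: [2.174, 2.267, 0.002]
contact_force: [1.5, 1.7, 2.9]
opening: 0.0103
grip_force: 39.9
```

```bash
python3 -m crank '[{"offset":[0,-0.004,-0.002],"twist":[0,0,0]},{"offset":[0,-0.0073,-0.0033],"twist":[0,0,0]},{"offset":[0,-0.0147,-0.0062],"twist":[0,0,0]},{"offset":[0,-0.0223,-0.0088],"twist":[0,0,0]},{"offset":[0,-0.03,-0.011],"twist":[0,0,0]},{"offset":[0,-0.0378,-0.0127],"twist":[0,0,0]},{"offset":[0,-0.0457,-0.0141],"twist":[0,0,0]},{"offset":[0,-0.0536,-0.0151],"twist":[0,0,0]},{"offset":[0,-0.0536,-0.0151],"twist":[0,0,0]},{"offset":[0,-0.0536,-0.0151],"twist":[0,0,0]}]'
python3 - <<'E'
from h import *
o=get_obs();w=get_image("wrist");s=get_image("scene");d=get_image("side")
print(o["tool_pos"],o["tool_rot"])
for n,i in(("w6",w),("s6",s),("d6",d)):cv2.imwrite(f"pics/{n}.png",i[:,:,::-1])
p=proj(cam("scene"),(.51,.18,.13)).astype(int);q=proj(cam("side"),(.51,.18,.13)).astype(int);print(p,q)
f=lambda i,p:cv2.resize(i[p[1]-40:p[1]+40,p[0]-40:p[0]+40],(400,400),interpolation=cv2.INTER_CUBIC)
cv2.imwrite("pics/c6.png",np.hstack([f(s,p),f(d,q)])[:,:,::-1])
E
```

```text
t: 15.2
tool_pos: [0.5175, 0.1804, 0.1921]
tool_rot: [2.174, 2.267, 0.003]
contact_force: [1.8, 2.3, 6.7]
opening: 0.0106
grip_force: 41.6
[0.51754201 0.18036129 0.19205006] [2.17378535 2.26718014 0.00280401]
[390 209] [264 182]
```

View pics/c6.png

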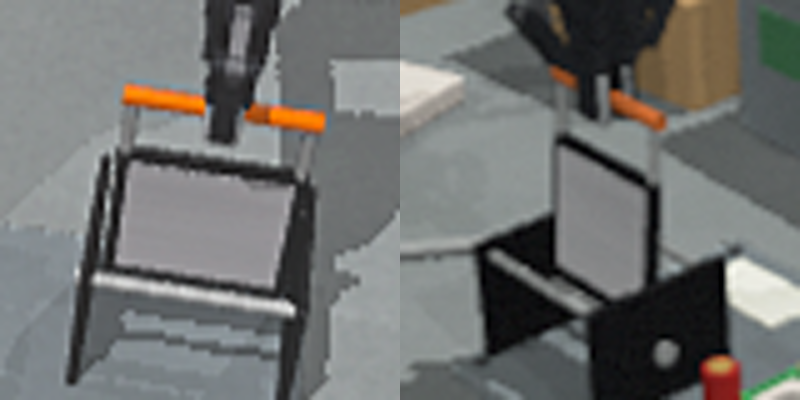

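View pics/w6.png

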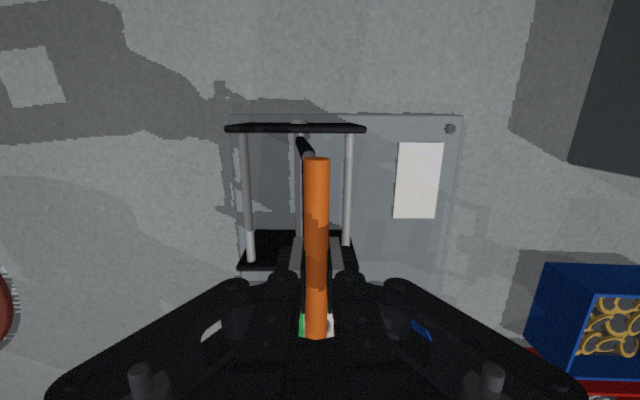

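The flap is nearly upright in the scene and side crops. The wrist view shows the bar at column 316, the hinge rod near 299, and the stop rods at 247 and 348. I'll measure the hinge x from these.

```bash
python3 - <<'E'
from h import *
o=get_obs();W=cam("wrist",o);S=cam("scene");D=cam("side")
g=cv2.cvtColor(cv2.imread("pics/w6.png"),cv2.COLOR_BGR2GRAY)
for r in(130,133,140,150,165,180,200,215): print(r,g[r,284:312].tolist())
for r in(150,180,210):
    print(r,"rodL",np.flatnonzero(g[r,236:262]>g[r,236:262].mean()+8)+236,"rodR",np.flatnonzero(g[r,338:362]>g[r,338:362].mean()+8)+338)
for p in((299,150),(299,180),(299,200)):print(p,onz(W,p,.05))
print("bar",onz(W,(316,165),.209),onz(W,(316.5,200),.209))
print("boss side",onz(D,(265/5+224-.4,352/5+142-.4),.05), "cheek far ends top z.102",onz(W,(226,128),.102),onz(W,(365,128),.102))
v=np.array([1,.042,0]);
E
```

```text
130 [16, 19, 21, 10, 16, 19, 15, 29, 35, 37, 34, 32, 37, 37, 38, 35, 35, 35, 32, 35, 37, 37, 35, 36, 34, 33, 36, 38]
133 [61, 58, 61, 60, 79, 89, 89, 89, 87, 76, 60, 63, 70, 69, 80, 105, 109, 102, 92, 79, 60, 56, 52, 55, 56, 76, 84, 83]
140 [79, 75, 77, 77, 97, 112, 115, 116, 114, 108, 90, 55, 11, 11, 14, 5, 4, 6, 14, 2, 9, 22, 60, 74, 103, 113, 113, 115]
150 [87, 89, 87, 88, 87, 108, 119, 121, 123, 115, 90, 89, 88, 75, 39, 11, 6, 15, 15, 4, 11, 13, 23, 33, 36, 40, 30, 26]
165 [88, 84, 85, 84, 84, 111, 121, 122, 123, 121, 100, 90, 90, 88, 86, 93, 112, 79, 27, 53, 71, 80, 83, 88, 96, 100, 103, 109]
180 [85, 84, 86, 85, 84, 111, 121, 120, 121, 121, 106, 89, 89, 90, 87, 86, 115, 95, 44, 52, 70, 78, 82, 89, 96, 101, 104, 110]
200 [84, 84, 82, 81, 86, 109, 119, 118, 119, 117, 107, 89, 88, 87, 89, 88, 108, 103, 59, 44, 61, 78, 83, 91, 98, 101, 106, 112]
215 [81, 79, 82, 83, 81, 85, 83, 81, 82, 85, 84, 81, 87, 90, 88, 84, 102, 100, 58, 29, 57, 70, 76, 76, 85, 83, 89, 93]
150 rodL [236 237 238 239 240 241 242 243] rodR [347 348 349 350 351 352]
180 rodL [236 237 238 239 242 243 244 245] rodR [347 348 349 350 351]
210 rodL [238 239 240 241 242 253] rodR [346 347 348 349 350]
(299, 150) [0.50047074 0.21770516 0.05      ]
(299, 180) [0.5012408  0.18707393 0.05      ]
(299, 200) [0.50178162 0.16556173 0.05      ]
bar [0.51653072 0.23118465 0.209     ] [0.51745801 0.21484302 0.209     ]
boss side [0.50452365 0.11106273 0.05      ] cheek far ends top z.102 [0.44460911 0.23913908 0.102     ] [0.55534913 0.24382261 0.102     ]
```

```bash
python3 -m crank '[{"offset":[0,-0.004,-0.0008],"twist":[0,0,0]},{"offset":[0,-0.008,-0.0012],"twist":[0,0,0]},{"offset":[0,-0.012,-0.0016],"twist":[0,0,0]},{"offset":[0,-0.0145,-0.0018],"twist":[0,0,0]},{"offset":[0,-0.0162,-0.0018],"twist":[0,0,0]},{"offset":[0,-0.0162,-0.0018],"twist":[0,0,0]},{"offset":[0,-0.0162,-0.0018],"twist":[0,0,0]},{"offset":[0,-0.0162,-0.0018],"twist":[0,0,0]}]'
python3 - <<'E'
from h import *
o=get_obs();w=get_image("wrist");s=get_image("scene");d=get_image("side")
print(o["tool_pos"],o["tool_rot"],o["contact_force"])
for n,i in(("w7",w),("s7",s),("d7",d)):cv2.imwrite(f"pics/{n}.png",i[:,:,::-1])
ca=lambda n,P:proj(cam(n),P).round(1)
# expected posts/panel points at theta 0 and +-.05
y=np.array([-.042,1,0]);v=np.array([1,.042,0]);H=np.array([.5013,.1795,.05])
f=lambda i,p:cv2.resize(i[p[1]-40:p[1]+40,p[0]-40:p[0]+40],(400,400),interpolation=cv2.INTER_CUBIC)
cs={"scene":(390,209),"side":(264,182)};out=[]
for n,i in(("scene",s),("side",d)):
    a=f(i,cs[n]).copy()
    for th,col in((0,(0,255,0)),(.06,(255,0,0)),(-.06,(0,0,255))):
        for sy in(-.05,.05):
            P=[H+y*sy+v*r*np.sin(th)+np.array([0,0,r*np.cos(th)]) for r in(.06,.16)]
            q=[tuple(((proj(cam(n),X)-np.array(cs[n])+40.5)*5).round().astype(int).tolist()) for X in P];cv2.line(a,q[0],q[1],col,1)
    out.append(a)
cv2.imwrite("pics/c7.png",np.hstack(out)[:,:,::-1])
E
```

```text
t: 16.35
tool_pos: [0.501, 0.1797, 0.1923]
tool_rot: [-2.174, -2.267, -0.0]
contact_force: [1.0, 5.5, 4.6]
opening: 0.0103
grip_force: 42.0
[0.50095856 0.17967985 0.19234618] [-2.17365040e+00 -2.26696171e+00 -2.07729078e-04] [0.98730022 5.46996276 4.6275087 ]
```

View pics/c7.png

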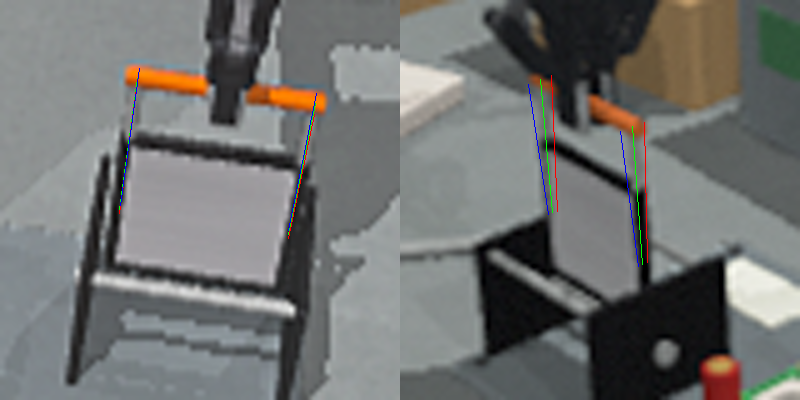

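The overlaid posts for θ=0 (green) match the real ones in both crops, and the ±0.06 rad lines bracket them. Three independent hinge estimates agree to about 1 mm, or 0.01 rad. Settle and hand in.

```bash
python3 -m crank '[{"offset":[0,0.0003,0],"twist":[0,0,0]},{"offset":[0,0.0003,0],"twist":[0,0,0]},{"offset":[0,0.0003,0],"twist":[0,0,0]},{"offset":[0,0.0003,0],"twist":[0,0,0]}]' && python3 -c "
from station import *
print(finish_job())"
```

```text
t: 17.0
tool_pos: [0.5013, 0.1797, 0.1923]
tool_rot: [-2.174, -2.267, -0.0]
contact_force: [2.6, 5.5, 4.2]
opening: 0.0101
grip_force: 42.0
the job is handed in; nothing more can be done
None
```

The blue gauge is home and upright in the blue slot, the flap is gripped and held still within about 0.01 rad of upright by my measurements, and the job was handed in at 17.0 s; no verdict was returned.

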